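# Sort well-counter capsules with a go / not-go gap gauge

## Task

The sample capsules must suit the detector's well: a thick barrel would jam in it and a thin one would stand crooked. Take the three capsules from the start tray one at a time; slide each one's barrel upright into the stepped gap gauge as far as it goes by itself, without forcing it, and stand it in the sorting tray before you take the next: in the left bay if it stops in the mouth (too thick), in the middle bay if it passes the first gap and stops at the step (right), in the right bay if it enters the second gap as well (too thin). Leave the mouse, the spring clamp and the probe where they are.

Things in the scene. Friction and masses are not known exactly. Their poses are not given: they have to be found in the camera images.
- capsule_a: turned aluminium capsule, 58 mm tall, standing upright in the start tray: knurled cap, 26 mm diameter and 24 mm tall, on a plain barrel 34 mm long of 16, 20 or 24 mm diameter (one capsule of each; name and place do not tell which is which). About 80 g. Origin at the centre of its underside, z up along its axis
- capsule_b: turned aluminium capsule, 58 mm tall, standing upright in the start tray: knurled cap, 26 mm diameter and 24 mm tall, on a plain barrel 34 mm long of 16, 20 or 24 mm diameter (one capsule of each; name and place do not tell which is which). About 80 g. Origin at the centre of its underside, z up along its axis
- capsule_c: turned aluminium capsule, 58 mm tall, standing upright in the start tray: knurled cap, 26 mm diameter and 24 mm tall, on a plain barrel 34 mm long of 16, 20 or 24 mm diameter (one capsule of each; name and place do not tell which is which). About 80 g. Origin at the centre of its underside, z up along its axis
- gap_gauge: steel go / not-go gap gauge, fixed: grey base plate 92 x 76 mm (x, y), 8 mm thick, with two dark steel jaws (62 mm over both in y, from x = -32 mm to an end wall) whose top is 40 mm above the table. A stepped slot, open above, runs between them along x; its mouth is on the -x side, roughly facing the robot. Origin on the table surface at the slot's centre line, below the step; z up
- go_mouth (a point): centre of the slot's mouth at the jaw tops (gauge x = -32 mm, 40 mm above the table). 3 mm lead-in chamfers, then the go gap, 22 mm wide, from x = -29 to 0 mm. Barrels are slid in upright along the gauge's +x, underside above the slot floor (8 mm above the table), cap above the jaws. A 24 mm barrel stops here, its axis at about x = -34 mm
- not_go_mouth (a point): centre of the slot at the step, at the jaw tops (gauge x = 0). 2 mm chamfers, then the not-go gap, 18 mm wide, from x = 2 to the end wall at x = 27 mm. A 20 mm barrel stops here, its axis at about x = -2 mm; a 16 mm barrel goes on to the end wall, its axis at about x = +19 mm
- start_tray: plain grey tray in which the three capsules wait in a row, 100 x 238 mm (x, y), rim 22 mm high, floor and walls 3 mm thick, fixed to the table; origin at the centre of its underside
- sort_tray: grey tray with two partitions that make three bays side by side along its y axis, 100 x 238 mm (x, y), rim and partitions 22 mm high, floor and walls 3 mm, fixed to the table; origin at the centre of its underside
- left_bay (a point): centre of the floor of the sorting tray's left bay as seen from the robot (+y side; bay 94 x 75 mm): for a capsule too thick for the go gap
- middle_bay (a point): centre of the floor of the middle bay: for a capsule of the right size
- right_bay (a point): centre of the floor of the right bay (-y side): for a capsule too thin, which enters the not-go gap
- mouse: grey computer mouse, 106 x 61 x 37 mm, lying behind the work; leave it alone. Origin at the centre of its underside
- spring_clip: black spring clamp, 32 x 77 x 20 mm, lying at the right; leave it alone. Origin at the centre of its underside
- black_probe: black pen-like probe, 13 x 85 x 13 mm, lying between start tray and table front; leave it alone. Origin at the centre of its underside

How it is judged (in metres and radians):
On the way, in this order (a step that is already met when the one before it is completed fails the run):
1. the first capsule has been slid into the gauge as far as it goes, while the other two wait untouched in the start tray (((x of capsule_a in the frame of gap_gauge between -0.008 and 0.004 m and y of capsule_a in the frame of gap_gauge between -0.004 and 0.004 m and z of capsule_a in the frame of gap_gauge between 0.004 and 0.032 m and angle between capsule_a's own z axis and vertical below 0.25 rad and contact force between capsule_a and gap_gauge above 0.5 N and distance of each of capsule_b, capsule_c from where it was at the start of the episode below 0.03 m) or (x of capsule_b in the frame of gap_gauge between 0.008 and 0.03 m and y of capsule_b in the frame of gap_gauge between -0.004 and 0.004 m and z of capsule_b in the frame of gap_gauge between 0.004 and 0.032 m and angle between capsule_b's own z axis and vertical below 0.25 rad and distance of each of capsule_a, capsule_c from where it was at the start of the episode below 0.03 m) or (x of capsule_c in the frame of gap_gauge between -0.042 and -0.028 m and y of capsule_c in the frame of gap_gauge between -0.004 and 0.004 m and z of capsule_c in the frame of gap_gauge between 0.004 and 0.032 m and angle between capsule_c's own z axis and vertical below 0.25 rad and contact force between capsule_c and gap_gauge above 0.5 N and distance of each of capsule_a, capsule_b from where it was at the start of the episode below 0.03 m))), for 0.05 s.
2. the first capsule stands in its proper bay, the second has been slid into the gauge as far as it goes, and the third still waits (((x of capsule_a in the frame of gap_gauge between -0.008 and 0.004 m and y of capsule_a in the frame of gap_gauge between -0.004 and 0.004 m and z of capsule_a in the frame of gap_gauge between 0.004 and 0.032 m and angle between capsule_a's own z axis and vertical below 0.25 rad and contact force between capsule_a and gap_gauge above 0.5 N and x of capsule_b in the frame of right_bay between -0.045 and 0.045 m and y of capsule_b in the frame of right_bay between -0.037 and 0.037 m and z of capsule_b in the frame of right_bay below 0.006 m and angle between capsule_b's own z axis and vertical below 0.15 rad and distance of capsule_c from where it was at the start of the episode below 0.03 m) or (x of capsule_a in the frame of gap_gauge between -0.008 and 0.004 m and y of capsule_a in the frame of gap_gauge between -0.004 and 0.004 m and z of capsule_a in the frame of gap_gauge between 0.004 and 0.032 m and angle between capsule_a's own z axis and vertical below 0.25 rad and contact force between capsule_a and gap_gauge above 0.5 N and distance of capsule_b from where it was at the start of the episode below 0.03 m and x of capsule_c in the frame of left_bay between -0.045 and 0.045 m and y of capsule_c in the frame of left_bay between -0.037 and 0.037 m and z of capsule_c in the frame of left_bay below 0.006 m and angle between capsule_c's own z axis and vertical below 0.15 rad) or (x of capsule_b in the frame of gap_gauge between 0.008 and 0.03 m and y of capsule_b in the frame of gap_gauge between -0.004 and 0.004 m and z of capsule_b in the frame of gap_gauge between 0.004 and 0.032 m and angle between capsule_b's own z axis and vertical below 0.25 rad and x of capsule_a in the frame of middle_bay between -0.045 and 0.045 m and y of capsule_a in the frame of middle_bay between -0.037 and 0.037 m and z of capsule_a in the frame of middle_bay below 0.006 m and angle between capsule_a's own z axis and vertical below 0.15 rad and distance of capsule_c from where it was at the start of the episode below 0.03 m) or (x of capsule_b in the frame of gap_gauge between 0.008 and 0.03 m and y of capsule_b in the frame of gap_gauge between -0.004 and 0.004 m and z of capsule_b in the frame of gap_gauge between 0.004 and 0.032 m and angle between capsule_b's own z axis and vertical below 0.25 rad and distance of capsule_a from where it was at the start of the episode below 0.03 m and x of capsule_c in the frame of left_bay between -0.045 and 0.045 m and y of capsule_c in the frame of left_bay between -0.037 and 0.037 m and z of capsule_c in the frame of left_bay below 0.006 m and angle between capsule_c's own z axis and vertical below 0.15 rad) or (x of capsule_c in the frame of gap_gauge between -0.042 and -0.028 m and y of capsule_c in the frame of gap_gauge between -0.004 and 0.004 m and z of capsule_c in the frame of gap_gauge between 0.004 and 0.032 m and angle between capsule_c's own z axis and vertical below 0.25 rad and contact force between capsule_c and gap_gauge above 0.5 N and x of capsule_a in the frame of middle_bay between -0.045 and 0.045 m and y of capsule_a in the frame of middle_bay between -0.037 and 0.037 m and z of capsule_a in the frame of middle_bay below 0.006 m and angle between capsule_a's own z axis and vertical below 0.15 rad and distance of capsule_b from where it was at the start of the episode below 0.03 m) or (x of capsule_c in the frame of gap_gauge between -0.042 and -0.028 m and y of capsule_c in the frame of gap_gauge between -0.004 and 0.004 m and z of capsule_c in the frame of gap_gauge between 0.004 and 0.032 m and angle between capsule_c's own z axis and vertical below 0.25 rad and contact force between capsule_c and gap_gauge above 0.5 N and distance of capsule_a from where it was at the start of the episode below 0.03 m and x of capsule_b in the frame of right_bay between -0.045 and 0.045 m and y of capsule_b in the frame of right_bay between -0.037 and 0.037 m and z of capsule_b in the frame of right_bay below 0.006 m and angle between capsule_b's own z axis and vertical below 0.15 rad))), for 0.05 s.
3. two capsules stand in their proper bays and the last has been slid into the gauge as far as it goes (((x of capsule_a in the frame of gap_gauge between -0.008 and 0.004 m and y of capsule_a in the frame of gap_gauge between -0.004 and 0.004 m and z of capsule_a in the frame of gap_gauge between 0.004 and 0.032 m and angle between capsule_a's own z axis and vertical below 0.25 rad and contact force between capsule_a and gap_gauge above 0.5 N and x of capsule_b in the frame of right_bay between -0.045 and 0.045 m and y of capsule_b in the frame of right_bay between -0.037 and 0.037 m and z of capsule_b in the frame of right_bay below 0.006 m and angle between each of capsule_b, capsule_c's own z axis and vertical below 0.15 rad and x of capsule_c in the frame of left_bay between -0.045 and 0.045 m and y of capsule_c in the frame of left_bay between -0.037 and 0.037 m and z of capsule_c in the frame of left_bay below 0.006 m) or (x of capsule_b in the frame of gap_gauge between 0.008 and 0.03 m and y of capsule_b in the frame of gap_gauge between -0.004 and 0.004 m and z of capsule_b in the frame of gap_gauge between 0.004 and 0.032 m and angle between capsule_b's own z axis and vertical below 0.25 rad and x of capsule_a in the frame of middle_bay between -0.045 and 0.045 m and y of capsule_a in the frame of middle_bay between -0.037 and 0.037 m and z of capsule_a in the frame of middle_bay below 0.006 m and angle between each of capsule_a, capsule_c's own z axis and vertical below 0.15 rad and x of capsule_c in the frame of left_bay between -0.045 and 0.045 m and y of capsule_c in the frame of left_bay between -0.037 and 0.037 m and z of capsule_c in the frame of left_bay below 0.006 m) or (x of capsule_c in the frame of gap_gauge between -0.042 and -0.028 m and y of capsule_c in the frame of gap_gauge between -0.004 and 0.004 m and z of capsule_c in the frame of gap_gauge between 0.004 and 0.032 m and angle between capsule_c's own z axis and vertical below 0.25 rad and contact force between capsule_c and gap_gauge above 0.5 N and x of capsule_a in the frame of middle_bay between -0.045 and 0.045 m and y of capsule_a in the frame of middle_bay between -0.037 and 0.037 m and z of capsule_a in the frame of middle_bay below 0.006 m and angle between each of capsule_a, capsule_b's own z axis and vertical below 0.15 rad and x of capsule_b in the frame of right_bay between -0.045 and 0.045 m and y of capsule_b in the frame of right_bay between -0.037 and 0.037 m and z of capsule_b in the frame of right_bay below 0.006 m))), for 0.05 s.
At the end, for the whole second after the job is handed in: each capsule stands upright (within 0.15 rad) and at rest on the floor (within 6 mm) of its bay of the sorting tray, its axis within 37 mm (across) and 45 mm (along) of the bay's centre: the 24 mm one left, the 20 mm one in the middle, the 16 mm one right (x of capsule_a in the frame of middle_bay between -0.045 and 0.045 m and y of capsule_a in the frame of middle_bay between -0.037 and 0.037 m and z of capsule_a in the frame of middle_bay below 0.006 m and angle between each of capsule_a, capsule_b, capsule_c's own z axis and vertical below 0.15 rad and linear speed of each of capsule_a, capsule_b, capsule_c below 0.02 m/s and x of capsule_b in the frame of right_bay between -0.045 and 0.045 m and y of capsule_b in the frame of right_bay between -0.037 and 0.037 m and z of capsule_b in the frame of right_bay below 0.006 m and x of capsule_c in the frame of left_bay between -0.045 and 0.045 m and y of capsule_c in the frame of left_bay between -0.037 and 0.037 m and z of capsule_c in the frame of left_bay below 0.006 m); the robot touches nothing.
It fails at once if a capsule is forced into the gauge (more than 70 N between them) (contact force between any of capsule_a, capsule_b, capsule_c and gap_gauge above 70 N).
It fails at once if the mouse, the spring clamp or the probe is moved by more than 30 mm (distance of any of mouse, spring_clip, black_probe from where it was at the start of the episode above 0.03 m).
It also fails if it takes over 72 s, if anything falls off the work surface, if the arm or the gripper's body presses on something with over 40 N, if the wrist force passes 120 N, or if a joint passes its speed limit or range.

## Robot

A 6-joint arm with a two-finger parallel gripper is mounted at the origin on a cart in front of the work surface, level with it; the furniture and walls round the work are solid. World frame = base frame: x ahead of the robot, y to its left, z up, the work surface at z = 0. Lengths are in mm, angles in rad, forces in N, time in s.
With the tool pointing down it reaches from about 350 to 800 mm from the base axis. Payload 7.3 kg.
Tool frame: the origin (TCP) lies where the fingers leave the gripper's body, on its centre line; the fingertips stand 73 mm ahead of it and the grasp point (between the pads) lies 54 mm ahead of it; z points along the fingers, x is the direction in which the jaws open and shut, and the axes are right-handed (so a half turn about z gives the same grasp; the last joint's range is limited). The gripper opens to 85 mm and grips with 20 to 120 N. Pads are 22 mm wide; open, the fingers measure 114 mm over their backs; the gripper's body (76 mm by 85 mm) begins 54 mm behind the grasp point. The pads swing forward as they close: fully open they stand 13 mm farther back than shut.
Start: joints at [0.97, 0.342, 1.524, -0, 1.275, -0.146], TCP at [230.608, 471.654, 303.922] pointing down, gripper open.
Joint ranges: [-2.53, 2.53], [-0.77, 2.02], [0.04, 2.7], [-1, 4.14], [0.28, 2.66], [-3.11, 3.11]. Speed limits (rad/s): [2.57, 2.57, 3.14, 3.14, 3.14, 3.14].

## Interface

Orientations are given as a rotation vector (axis times angle).
In Python, from bench import env gives the robot as it stands.
- The arm moves only by the tool move_arm, never from a script. Its argument "deltas" is a list that holds one entry, the list of rows, each a list of 5 numbers: the opening, from 0 (shut) to 1 (fully open), then the shift along the world's x, y, z in mm, then the turn about the world's z in degrees. A call has 1 to 12 rows; each row is the pose to reach, as a shift and turn from the pose measured when the call began; what a row does not reach only later rows make up. A row lasts 1/12 s, in which the tool goes at most 41.7 mm and 7.16 degrees, less where a joint would pass 70% of its speed; a pose out of reach is approached as far as the arm can. A call with a gripper value outside its range is refused whole. The fingers move at their own pace and stop on an object; the grip force is fixed at half the most. Time passes only in rows, so rows that repeat a pose let the fingers close. It gives the time, the measured TCP pose, the force and the opening at its end, in the units of the state.
- env.get_state(): the state, without advancing time (a new reading comes with each control period).
- env.get_image(name): name is "side" or "top"; returns a dict with "pixels" (420x560x3 uint8, red, green, blue), "z_map" (420x560 float32, mm along the optical axis (not along the pixel's ray), 0 where there is no reading), "intrinsics" (3x3 intrinsics, pixels), "R" (3x3) and "t" (3): a world point X has camera coordinates R X + t. Camera axes: x right, y down, z forward; pixel columns grow to the right and rows downward; lengths in mm; the calibration is good to about 2 mm. A picture is of the moment at which its call begins.
- env.hand_in(): hands the job in, once; it reports no verdict.
The state is a dict: "time_s": time; "q": joint angles; "qd": joint speeds; "joint_efforts": joint torques, N m; "eef_pos": TCP position; "eef_rot": TCP orientation; "wrist_force": force on the tool from outside, world axes, zero at the start; "wrist_torque": the same for the moment, N m; "grip_width": opening from 0.0 (shut) to 1.0 (fully open).
Only numpy, scipy, OpenCV 4.12 (cv2) and the standard library are available. Lean on these libraries where they do the work, as an engineer would, in place of code of your own. Each camera call takes 0.05 s, during which the arm holds its last target. There are 200 camera calls.

## Working session

There is one attempt and no reset: what is moved stays moved. The work goes in short steps, Python scripts to look and compute and a tool call to move; the robot and the scene stay as the last step left them, time stands still between calls to the robot, and variables do not carry over. Pictures are saved under pics/ and viewed, about 8 in all and at most 12, crops included, and the job is handed in when it is done.

Besides the shell and the picture viewer there is one more tool, called after ">>>" as name([rows], argument=value, ...), one row to a line, values as JSON. move_arm: Moves the arm, as the interface text tells. Its arguments: {"type":"object","properties":{"deltas":{"type":"array","items":{"type":"array","items":{"type":"array","items":{"type":"number"}}}}},"required":["deltas"]}

```bash
mkdir -p pics
cat > h.py <<'E'
import numpy as np, cv2
from bench import env
def look(n,f=None):
    d=env.get_image(n)
    if f: cv2.imwrite('pics/'+f,d['pixels'][:,:,::-1])
    return d
def cloud(d):
    z=d['z_map'];K=d['intrinsics'];v,u=np.indices(z.shape)
    c=np.stack([(u-K[0,2])/K[0,0]*z,(v-K[1,2])/K[1,1]*z,z],-1)
    P=(c-d['t'])@d['R']; P[z==0]=np.nan
    return P
def ray(d,u,v,h):
    K=d['intrinsics'];r=d['R'].T@np.array([(u-K[0,2])/K[0,0],(v-K[1,2])/K[1,1],1])
    o=-d['R'].T@d['t'];return o+r*(h-o[2])/r[2]
E
python3 - <<'E'
from h import *
for n in('top','side'):
    d=look(n,n+'1.png');np.savez(n+'1.npz',**d)
    print(n,-d['R'].T@d['t'],d['R'][2],d['intrinsics'][0])
s=env.get_state();print(s['time_s'],s['eef_pos'],s['eef_rot'],s['wrist_force'],s['grip_width'])
E
```

```text
top [ 252.77113224  -49.87081095 1325.07032192] [ 0.20664098  0.00958469 -0.97836989] [504.44891754   0.         286.06740307]
side [ 68.99144791 894.63306571 468.64549607] [ 0.41783611 -0.82949285 -0.3706138 ] [397.3078588    0.         286.86125521]
0.1 [230.46030523 471.42520525 303.30978356] [ 2.66456995e+00  1.66318039e+00 -1.93804396e-03] [ 0.13896357 -0.28852732 -0.30559483] 1.0003658399038964
```

View pics/top1.png

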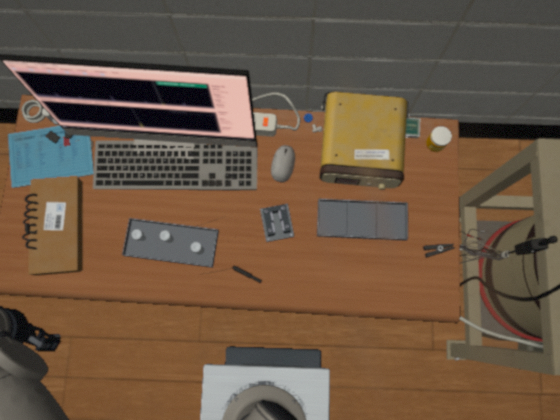

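View pics/side1.png

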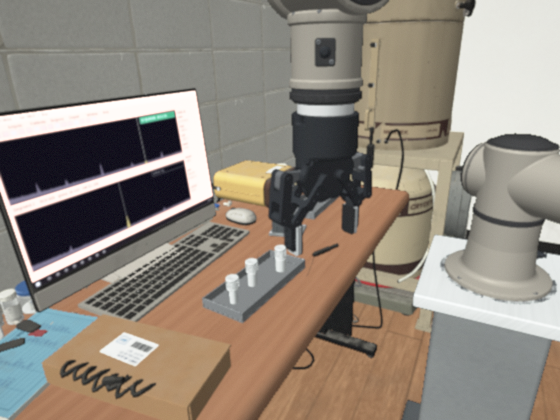

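```bash
cat > m.py <<'E'
from h import *
def comps(P,lo,hi,box,amin):
    x,y,z=P[...,0],P[...,1],P[...,2]
    m=((z>lo)&(z<hi)&(x>box[0])&(x<box[1])&(y>box[2])&(y<box[3])).astype(np.uint8)
    n,l,s,c=cv2.connectedComponentsWithStats(m)
    for i in range(1,n):
        if s[i,4]>=amin:
            Q=P[l==i]; r=cv2.minAreaRect(Q[:,:2].astype(np.float32))
            yield c[i].round(1),s[i,4],np.median(Q,0).round(1),((Q[:,:2].min(0)+Q[:,:2].max(0))/2).round(1),np.array(r[0]).round(1),np.array(r[1]).round(1),round(r[2],1)
if __name__=='__main__':
    d=dict(np.load('top1.npz'));P=cloud(d)
    box=(300,700,-420,420)
    for lo,hi,a in((50,75,15),(32,48,20),(14,27,60),(5,12,30)):
        print(lo,hi)
        for r in comps(P,lo,hi,box,a): print(*r)
    d2=dict(np.load('side1.npz'));print('side')
    for r in comps(cloud(d2),48,75,(300,500,50,420),15): print(*r)
    I=d['pixels'][:,:,::-1]
    cv2.imwrite('pics/crop1.png',np.hstack([cv2.resize(I[205:280,110:230],None,fx=3.3,fy=3.3,interpolation=2),cv2.resize(I[190:250,255:315],(396,247),interpolation=2)]))
    cv2.imwrite('pics/crop1.png',np.vstack([cv2.resize(I[195:275,115:305],(760,320),interpolation=2),cv2.resize(I[200:245,250:315],(361,250),interpolation=2).repeat(1,0) if 0 else np.pad(cv2.resize(I[200:245,250:315],(361,250),interpolation=2),((0,0),(0,399),(0,0)))]))
E
python3 m.py
```

```text
50 75
[332.7 177.3] 81 [ 631.9 -152.7   62.3] [ 640.2 -159.6] [ 632.5 -156.9] [80.4 18.4] 70.4
[376.9 182.1] 159 [ 624.2 -276.1   61.4] [ 619.7 -268.4] [ 619.4 -268.2] [134.5  16.9] 88.4
[137.  234.6] 90 [464.9 340.7  60.3] [464.1 341.4] [464.8 342. ] [24.8 24.6] 76.8
[165.4 235.5] 87 [463.9 268.2  60.6] [464.3 268.7] [464.8 268.3] [24.7 24.9] 48.3
[196.1 247.1] 92 [437.5 188.   60.2] [438.  187.9] [437.7 188. ] [24.5 24.7] 47.3
32 48
[282.5 164.6] 265 [670.5 -22.9  35. ] [668.8 -22.7] [670.1 -22.6] [45.6 62.6] 82.3
[344.4 181.4] 98 [ 628.2 -189.4   40.1] [ 629.6 -187.4] [ 628.7 -187.3] [130.5   8.7] 83.9
[392.4 185.2] 25 [ 622.4 -316.3   39.6] [ 623.6 -315.1] [ 623.  -315.2] [ 4.2 42.1] 2.6
[276.5 218.3] 484 [525.3  -7.4  39.6] [520.5 -13.6] [521. -13.] [72.9 61.6] 13.6
14 27
[165.3 162.4] 1205 [675.7 299.3  16.6] [660.6 280.5] [660.5 280.5] [278.4  78.8] 90.0
[239.4 163.1] 290 [678.8  92.6  16.3] [675.1  94.4] [675.1  94.3] [89.2 49. ] 89.5
[282.2 171.7] 132 [649.4 -19.9  22.7] [664.  -23.7] [664.9 -22.5] [60.7 70.3] 84.5
[209.6 179.3] 114 [626.  172.5  15.7] [633.4 171.6] [635.5 1
[... 1562 characters left out ...]
:
  File "m.py", line 19, in <module>
    cv2.imwrite('pics/crop1.png',np.hstack([cv2.resize(I[205:280,110:230],None,fx=3.3,fy=3.3,interpolation=2),cv2.resize(I[190:250,255:315],(396,247),interpolation=2)]))
                                 ~~~~~~~~~^^^^^^^^^^^^^^^^^^^^^^^^^^^^^^^^^^^^^^^^^^^^^^^^^^^^^^^^^^^^^^^^^^^^^^^^^^^^^^^^^^^^^^^^^^^^^^^^^^^^^^^^^^^^^^^^^^^^^^^^^^^^^^
    return _nx.concatenate(arrs, 1, dtype=dtype, casting=casting)
           ~~~~~~~~~~~~~~~^^^^^^^^^^^^^^^^^^^^^^^^^^^^^^^^^^^^^^^
ValueError: all the input array dimensions except for the concatenation axis must match exactly, but along dimension 0, the array at index 0 has size 248 and the array at index 1 has size 247
```

```bash
cat > g.py <<'E'
from h import *
for n in('top','side'):
    d=dict(np.load(n+'1.npz'));P=cloud(d);x,y,z=P[...,0],P[...,1],P[...,2]
    nb=(x>450)&(x<590)&(y>-75)&(y<50)
    Q=P[nb&(z>36.5)&(z<44)];print(n,len(Q),np.median(Q[:,2]))
    for lo,hi in((36.5,44),(5.5,44)):
        Qs=P[nb&(z>lo)&(z<hi)][:,:2].astype(np.float32);r=cv2.minAreaRect(cv2.convexHull(Qs));print(lo,r)
    for a in(11,12,13,14):
        t=np.radians(a);ex=np.array([np.cos(t),np.sin(t)]);ey=np.array([-ex[1],ex[0]])
        X=Q[:,:2]@ex;Y=Q[:,:2]@ey
        print(a,'x',np.percentile(X,[0,2,98,100]).round(1),'y',np.percentile(Y,[0,2,98,100]).round(1))
    t=np.radians(12.5);ex=np.array([np.cos(t),np.sin(t)]);ey=np.array([-ex[1],ex[0]])
    X=Q[:,:2]@ex;Y=Q[:,:2]@ey;x0=np.percentile(X,2)
    for b in range(0,80,6):
        s=np.sort(Y[(X>=x0+b-3)&(X<x0+b+3)])
        if len(s)>3:
            k=np.argmax(np.diff(s));print(b,len(s),s[[0,k,k+1,-1]].round(1),'mid',((s[k]+s[k+1])/2).round(1),((s[0]+s[-1])/2).round(1))
I=np.load('top1.npz')['pixels'][:,:,::-1]
J=np.load('side1.npz')['pixels'][:,:,::-1]
A=cv2.resize(I[195:250,245:315],(700,550),interpolation=2)
cv2.imwrite('pics/crop1.png',A)
E
python3 g.py
```

```text
top 388 39.88207026890508
36.5 ((521.0321655273438, -12.957618713378906), (72.91006469726562, 61.56375503540039), 13.57868480682373)
5.5 ((515.08203125, -7.774345397949219), (119.47459411621094, 127.65699768066406), 86.91886138916016)
11 x [471.2 474.3 543.7 546. ] y [-144.2 -142.2  -82.1  -80.1]
12 x [469.7 472.5 541.6 543.8] y [-152.5 -151.   -91.   -89.5]
13 x [468.  470.5 539.3 541.4] y [-160.8 -159.8  -99.7  -98.8]
14 x [465.9 468.  536.8 539. ] y [-169.6 -168.6 -108.4 -107.7]
0 23 [-156.6 -138.5 -112.5  -95.8] mid -125.5 -126.2
6 27 [-155.2 -136.9 -113.5  -95.2] mid -125.2 -125.2
12 29 [-156.6 -137.8 -114.4  -95.6] mid -126.1 -126.1
18 22 [-155.2 -139.2 -112.7  -96.5] mid -126.0 -125.8
24 36 [-155.6 -137.1 -114.1  -94.9] mid -125.6 -125.2
30 22 [-155.  -136.5 -112.5  -96.7] mid -124.5 -125.9
36 35 [-155.7 -134.4 -116.5  -94.6] mid -125.5 -125.2
42 28 [-154.7 -135.4 -114.4  -95.6] mid -124.9 -125.1
48 33 [-155.6 -134.3 -115.9  -94.4] mid -125.1 -125.0
54 29 [-153.2 -134.7 -114.2  -95.8] mid -124.5 -124.5
60 45 [-155.1 -112.1 -107.4  -94.1] mid -109.8 -124.6
66 50 [-155.6 -144.8 -140.2  -94.6] mid -142.5 -125.1
72 9 [-154.1 -111.4  -98.1  -98.1] mid -104.8 -126.1
side 5 38.370883672687285
36.5 ((549.5753784179688, 26.636247634887695), (3.4390158653259277, 9.762750625610352), 84.52055358886719)
5.5 ((520.623046875, -1.6710052490234375), (108.61714935302734, 57.182743072509766), 33.265445709228516)
11 x [540.4 540.6 549.5 549.7] y [-80.5 -80.5 -75.8 -75.7]
12 x [539.  539.2 548.1 548.3] y [-90.  -90.  -85.2 -85.1]
13 x [537.4 537.7 546.5 546.7] y [-99.5 -99.5 -94.6 -94.5]
14 x [535.7 535.9 544.7 544.9] y [-108.9 -108.9 -104.  -103.9]
```

```bash
ls pics
```

```text
crop1.png
side1.png
top1.png
```

View pics/crop1.png

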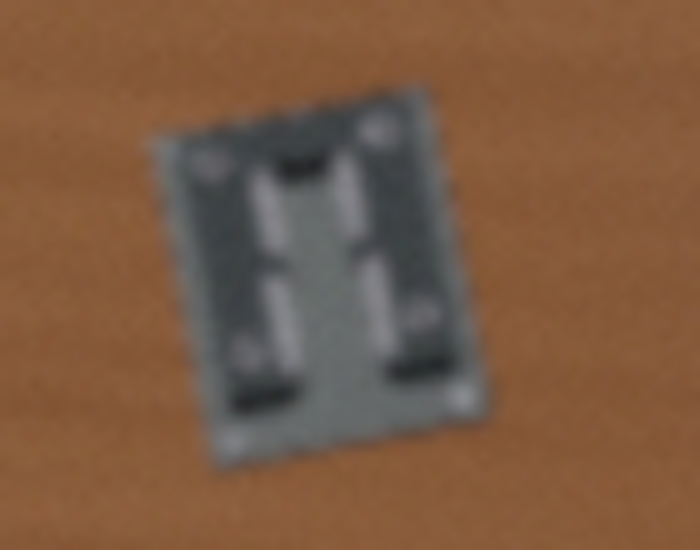

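>>> move_arm([
  [[1, 20, -27, -8, 4], [1, 40, -54, -20, 8], [1, 60, -81, -30, 12], [0.8, 82, -108, -40, 16], [0.8, 102, -135, -50, 20], [0.8, 122, -162, -60, 24], [0.7, 142, -189, -70, 28], [0.7, 162, -216, -80, 32], [0.7, 182, -243, -90, 36], [0.7, 200, -268, -100, 39], [0.7, 209.5, -281, -103, 39], [0.7, 209.5, -281, -103, 39]],
])

```text
time_s: 1.1
eef_pos: [441.3, 187.9, 199.1]
eef_rot: [1.961, 2.454, -0.004]
wrist_force: [0.8, 0.6, -0.0]
grip_width: 0.7
```

```bash
cat > s.py <<'E'
from h import *
from scipy.spatial.transform import Rotation as R
s=env.get_state();M=R.from_rotvec(s['eef_rot']).as_matrix()
print('t',round(s['time_s'],2),'pos',np.round(s['eef_pos'],2),'yaw',np.degrees(np.arctan2(M[1,0],M[0,0])).round(2),'z',M[:,2].round(3),'F',np.round(s['wrist_force'],1),'w',round(s['grip_width'],3),'q',np.round(s['q'],2))
E
python3 s.py
```

```text
t 1.1 pos [441.25 187.86 199.12] yaw 102.73 z [-0.001 -0.002 -1.   ] F [ 0.8  0.6 -0. ] w 0.7 q [ 0.24  0.38  1.79 -0.    0.97 -1.55]
```

>>> move_arm([
  [[0.7, -1, 2, -30, 0.5], [0.7, -1, 2, -60, 0.5], [0.7, -1, 2, -82, 0.5], [0.7, -1, 2, -92, 0.5], [0.7, -1, 2, -92, 0.5], [0, -1, 2, -92, 0.5], [0, -1, 2, -92, 0.5], [0, -1, 2, -92, 0.5], [0, -1, 2, -92, 0.5], [0, -1, 2, -92, 0.5], [0, -1, 2, -92, 0.5], [0, -1, 2, -92, 0.5]],
])

```text
time_s: 2.1
eef_pos: [440.8, 190.3, 108.4]
eef_rot: [1.95, 2.461, -0.001]
wrist_force: [-1.1, 1.8, 6.8]
grip_width: 0.283
```

```bash
python3 s.py; python3 -c "
from h import *
look('side','side2.png')"
```

```text
t 2.1 pos [440.79 190.26 108.37] yaw 103.22 z [ 0.001 -0.001 -1.   ] F [-1.1  1.8  6.8] w 0.283 q [ 0.25  0.52  1.88 -0.    0.74 -1.55]
```

View pics/side2.png

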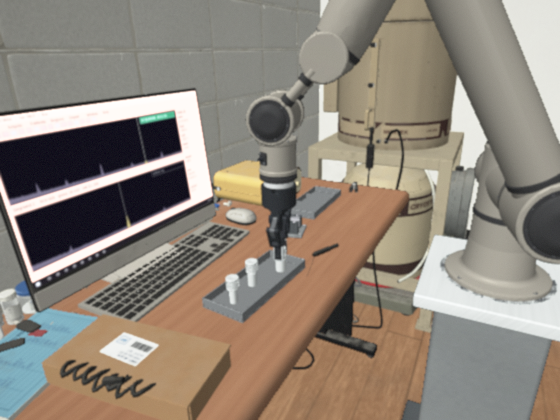

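>>> move_arm([
  [[0.6, 0, 0, 0, 0], [0.6, 0, 0, 0, 0], [0.6, 0, 0, 0, 0], [0.6, 0, 0, 0, 0], [0.6, 0, 0, 0, -7], [0.6, 0, 0, 0, -14], [0.6, 0, 0, 0, -21], [0.6, 0, 0, 0, -28], [0.6, 0, 0, 0, -35], [0.6, 0, 0, 0, -42], [0.6, 0, 0, 0, -49], [0.6, 0, 0, 0, -56]],
])

```text
time_s: 3.15
eef_pos: [440.7, 190.2, 108.2]
eef_rot: [2.881, 1.249, -0.003]
wrist_force: [-0.3, -0.3, -0.1]
grip_width: 0.603
```

>>> move_arm([
  [[0.6, 0, 0, -1, -7], [0.6, 0, 0, -1, -14], [0.6, 0, 0, -1, -21], [0.6, 0, 0, -1, -28], [0.6, 0, 0, -1, -33], [0.6, 0, 0, -1, -33], [0, 0, 0, -1, -33], [0, 0, 0, -1, -33], [0, 0, 0, -1, -33], [0, 0, 0, -1, -33], [0, 0, 0, -1, -33], [0, 0, 0, -1, -33]],
])

```text
time_s: 4.15
eef_pos: [440.8, 190.2, 107.4]
eef_rot: [3.118, 0.38, -0.003]
wrist_force: [-0.9, -0.6, 3.9]
grip_width: 0.285
```

```bash
python3 s.py
```

```text
t 4.15 pos [440.8  190.19 107.38] yaw 13.9 z [-0.002 -0.001 -1.   ] F [-0.9 -0.6  3.9] w 0.285 q [ 0.25  0.53  1.88 -0.    0.74  0.01]
```

>>> move_arm([
  [[0.6, 0, 0, 0, 0], [0.6, 0, 0, 0, 0], [0.6, 0, 0, 0, 0], [0.6, 0, 0, 30, 0], [0.6, 0, 0, 65, 0], [0.6, 0, 35, 90, 0], [0.6, 0, 75, 90, 0], [0.6, 0, 115, 90, 0], [0.6, 0, 150, 90, 0], [0.6, 0, 180, 90, 0], [0.6, 0, 180, 90, 0]],
])

```text
time_s: 5.07
eef_pos: [440.1, 375.0, 197.2]
eef_rot: [-3.116, -0.386, 0.0]
wrist_force: [-1.0, -0.6, 0.3]
grip_width: 0.6
```

```bash
python3 s.py
python3 - <<'E'
from m import *
d=look('top','top2.png');np.savez('top2.npz',**d)
for r in comps(cloud(d),50,75,(400,500,100,240),15): print(*r)
d2=look('side');np.savez('side2.npz',**d2)
for r in comps(cloud(d2),48,75,(400,500,100,240),15): print(*r)
# subpixel cap centroid in both tops, via ray at 61
for r,f in (('top1',0),('top2',0)):
    e=dict(np.load(r+'.npz'));P=cloud(e);z=P[...,2];m=(z>50)&(z<75)&(P[...,0]>400)&(P[...,0]<500)&(P[...,1]>100)&(P[...,1]<230)
    v,u=np.nonzero(m);print(r,ray(e,u.mean(),v.mean(),61))
E
```

```text
t 5.07 pos [440.15 374.99 197.23] yaw 14.12 z [-0.     0.002 -1.   ] F [-1.  -0.6  0.3] w 0.6 q [0.57 0.54 1.52 0.   1.08 0.33]
[196.2 246.8] 90 [437.7 187.3  60.5] [438.5 187.7] [437.6 187.9] [24.5 24.8] 48.0
[279.6 249.9] 112 [440.4 197.8  59.3] [442.9 192. ] [443.4 192.5] [25.5 25.3] 76.9
top1 [437.37824163 187.47599495  61.        ]
top2 [437.91713784 187.42279104  61.        ]
```

>>> move_arm([
  [[0.6, 0, -35, 0, 0], [0.6, 0, -75, 0, 0], [0.6, 0, -115, 0, 0], [0.6, 0.6, -150, 0, -0.4], [0.6, 0.6, -178, 0, -0.4], [0.6, 0.6, -184.8, -10, -0.4], [0.6, 0.6, -184.8, -40, -0.4], [0.6, 0.6, -184.8, -75, -0.4], [0.6, 0.6, -184.8, -91, -0.4], [0.6, 0.6, -184.8, -91, -0.4], [0, 0.6, -184.8, -91, -0.4], [0, 0.6, -184.8, -91, -0.4]],
])

```text
time_s: 6.17
eef_pos: [441.4, 185.8, 106.8]
eef_rot: [3.118, 0.372, -0.002]
wrist_force: [0.2, -0.2, 0.6]
grip_width: 0.326
```

>>> move_arm([
  [[0, 0, 0, 0, 0], [0, 0, 0, 0, 0], [0, 0, 0, 0, 0], [0, 0, 0, 0, 0], [0, 0, 0, 15, 0], [0, 0, 0, 40, 0], [0, 0, 0, 60, 0], [0, 0, 0, 60, 0]],
])

```text
time_s: 6.83
eef_pos: [443.1, 186.3, 170.4]
eef_rot: [3.119, 0.372, 0.009]
wrist_force: [1.4, -0.1, 0.6]
grip_width: 0.287
```

```bash
python3 s.py
```

```text
t 6.83 pos [443.08 186.34 170.38] yaw 13.61 z [ 0.006  0.    -1.   ] F [ 1.4 -0.1  0.6] w 0.287 q [ 0.24  0.42  1.83 -0.    0.89  0.  ]
```

>>> move_arm([
  [[0, 2, -25, 0, 0], [0, 4, -58, 0, 0], [0, 7, -95, 0, 0], [0, 10, -132, 0, 0], [0, 13, -168, 0, 0], [0, 16, -200, 0, 0], [0, 17.3, -216.5, 0, 0], [0, 17.3, -216.5, 0, 0], [0, 17.3, -216.5, -25, 0], [0, 17.3, -216.5, -50, 0], [0, 17.3, -216.5, -50, 0], [0, 17.3, -216.5, -50, 0]],
])

```text
time_s: 7.83
eef_pos: [459.4, -29.3, 119.5]
eef_rot: [-3.118, -0.373, -0.004]
wrist_force: [0.5, 0.3, -0.4]
grip_width: 0.285
```

```bash
python3 s.py
python3 - <<'E'
from h import *
d=look('side');np.savez('side3.npz',**d);t=look('top');np.savez('top3.npz',**t)
K=d['intrinsics']
def px(X): c=d['R']@np.array(X)+d['t'];return (K@c/c[2])[:2]
print(px([519.7,-11.4,40]),px([459.4,-25.9,33]))
u,v=px([490,-15,40]).astype(int)
I=d['pixels'][:,:,::-1][v-45:v+45,u-60:u+60];A=cv2.resize(I,(720,540),interpolation=2)
cv2.imwrite('pics/s3.png',A);print(u-60,v-45)
E
```

```text
t 7.83 pos [459.44 -29.29 119.53] yaw 13.65 z [ 0.002  0.001 -1.   ] F [ 0.5  0.3 -0.4] w 0.285 q [-0.23  0.48  1.93  0.    0.74 -0.47]
[288.85387987 218.46562525] [310.99509228 222.42139664]
239 174
```

View pics/s3.png

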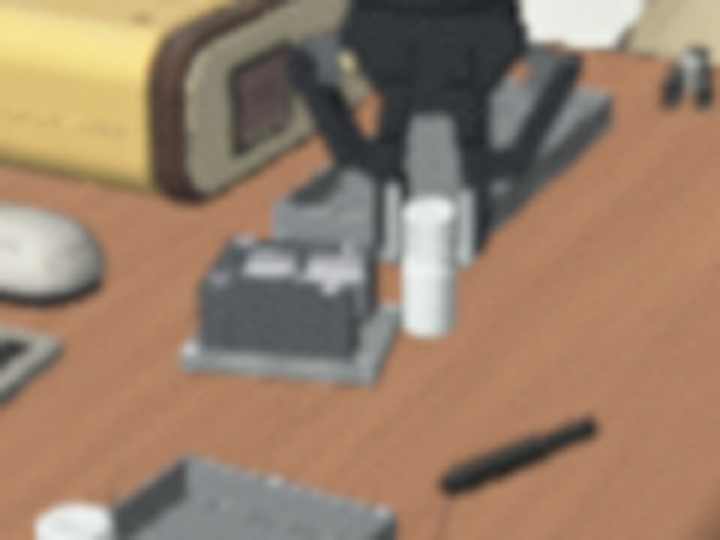

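Run:
```python
from h import *
off=np.array([-2.2,-2.0])
t=np.radians(13.5);ex=np.array([np.cos(t),np.sin(t)]);ey=np.array([-ex[1],ex[0]]);G=np.array([519.7,-11.4])
def circ(Q):
    A=np.c_[2*Q,np.ones(len(Q))];s=np.linalg.lstsq(A,(Q**2).sum(1),rcond=None)[0];return s[:2],np.sqrt(s[2]+s[:2]@s[:2])
def axis(P,c,z0,z1,r):
    m=(np.hypot(P[...,0]-c[0],P[...,1]-c[1])<25)&(P[...,2]>z0)&(P[...,2]<z1);Q=P[m][:,:2]
    from scipy.optimize import least_squares
    f=least_squares(lambda p:np.hypot(*(Q-p).T)-r,c,loss='soft_l1');return len(Q),f.x,circ(Q)
P2=cloud(dict(np.load('side2.npz')));P3=cloud(dict(np.load('side3.npz')))
print('start cap',axis(P2,np.array([443,192.]),40,58,13),'true 440.8 190.2')
for r in(8,10,12):print('start barrel',r,axis(P2,np.array([443,192.]),24,34,r))
c=np.array([460,-25.])
for r in(8,10,12):
    n,a,_=axis(P3,c,20,44,r);print('held',r,n,a,'gauge',((a+off-G)@ex).round(1),((a+off-G)@ey).round(1))
n,a,_=axis(P3,c,53,70,13);print('held cap',n,a,_,'gauge',((a+off-G)@ex).round(1),((a+off-G)@ey).round(1))
D=P3[...,:2]+off-G;X=D@ex;Y=D@ey
m=(P3[...,2]>12)&(P3[...,2]<37)&(abs(X)<45)&(Y>22)&(Y<42)
k=np.polyfit(X[m],Y[m],1);print('jaw face y',m.sum(),np.median(Y[m]),'slope deg',np.degrees(np.arctan(k[0])),'x range',np.percentile(X[m],[1,99]))
```

```text
start cap (87, array([443.78549407, 190.70688828]), (array([443.18081506, 192.0488407 ]), np.float64(11.88567814073846))) true 440.8 190.2
start barrel 8 (42, array([441.27758437, 195.32093788]), (array([442.79766269, 192.36315278]), np.float64(10.972717304891294)))
start barrel 10 (42, array([442.27207645, 193.3091812 ]), (array([442.79766269, 192.36315278]), np.float64(10.972717304891294)))
start barrel 12 (42, array([443.39726085, 191.1362061 ]), (array([442.79766269, 192.36315278]), np.float64(10.972717304891294)))
held 8 75 [460.18216483 -19.61649913] gauge -62.4 4.5
held 10 75 [461.20988583 -21.70814609] gauge -61.9 2.2
held 12 75 [462.29711657 -23.95565332] gauge -61.4 -0.2
held cap 107 [460.80214323 -23.97427976] (array([463.49090732, -34.46650521]), np.float64(23.14150443630743)) gauge -62.8 0.1
jaw face y 219 29.03946931771867 slope deg 0.0361210677885128 x range [-31.37162523  38.47971312]
```

>>> move_arm([
  [[0, 0.4, -1.6, 0, -0.1], [0, 6, -0.3, 0, -0.1], [0, 13, 1.4, 0, -0.1], [0, 17.5, 2.5, 0, -0.1], [0, 19.4, 3.0, 0, -0.1], [0, 19.4, 3, 0, -0.1], [0, 19.4, 3, 0, -0.1]],
])

```text
time_s: 8.52
eef_pos: [480.2, -26.5, 121.1]
eef_rot: [3.119, 0.371, 0.01]
wrist_force: [-0.3, 0.2, -1.2]
grip_width: 0.282
```

```bash
cat > gp.py <<'E'
from h import *
t=np.radians(13.5);ex=np.array([np.cos(t),np.sin(t)]);ey=np.array([-ex[1],ex[0]]);G=np.array([519.7,-11.4])
s=env.get_state();p=np.array(s['eef_pos'])[:2]-G;F=np.array(s['wrist_force'])
print('TCP in gauge',(p@ex).round(2),(p@ey).round(2),'F',(F[:2]@ex).round(1),(F[:2]@ey).round(1),F[2].round(1))
E
python3 s.py; python3 gp.py
```

```text
t 8.52 pos [480.18 -26.55 121.05] yaw 13.57 z [ 0.006  0.    -1.   ] F [-0.3  0.2 -1.2] w 0.282 q [-0.22  0.5   1.87  0.    0.76 -0.45]
TCP in gauge -41.96 -5.5 F -0.3 0.3 -1.2
```

>>> move_arm([
  [[0, 1.9, 0.5, 0, 0], [0, 3.9, 1.1, 0, 0], [0, 5.8, 1.6, 0, 0], [0, 6.8, 1.8, 0, 0], [0, 6.8, 1.8, 0, 0]],
])

```text
time_s: 8.93
eef_pos: [486.8, -24.6, 120.9]
eef_rot: [3.119, 0.371, 0.009]
wrist_force: [-0.7, 1.4, -0.7]
grip_width: 0.285
```

```bash
python3 gp.py
```

```text
TCP in gauge -35.02 -5.13 F -0.3 1.5 -0.7
```

>>> move_arm([
  [[0, 1, 0.2, 0, 0], [0, 2, 0.5, 0, 0], [0, 2, 0.5, 0, 0]],
])

```text
time_s: 9.18
eef_pos: [488.0, -24.0, 120.7]
eef_rot: [-3.119, -0.372, -0.005]
wrist_force: [-4.7, -0.5, -0.2]
grip_width: 0.286
```

```bash
python3 gp.py
```

```text
TCP in gauge -33.75 -4.83 F -4.7 0.6 -0.2
```

>>> move_arm([
  [[0, 0.8, 0.2, 0, 0], [0, 1.6, 0.4, 0, 0], [0, 1.6, 0.4, 0, 0], [0, 1.6, 0.4, 0, 0]],
])

```text
time_s: 9.52
eef_pos: [488.5, -23.8, 120.5]
eef_rot: [-3.119, -0.372, -0.0]
wrist_force: [-7.4, -2.3, 3.9]
grip_width: 0.284
```

```bash
python3 gp.py
```

```text
TCP in gauge -33.23 -4.75 F -7.7 -0.6 3.9
```

>>> move_arm([
  [[0, -4, -1, 0, 0], [0, -14.6, -3.5, 2, 0], [0, -14.6, -3.5, 25, 0], [0, -14.6, -3.5, 55, 0], [0, -10, -20, 60, 0], [0, 5, -50, 60, 0], [0, 20, -85, 60, 0], [0, 35, -110, 60, 0], [0, 48.5, -136, 60, 0], [0, 48.5, -136, 60, 0], [0, 48.5, -136, 30, 0], [0, 48.5, -136, 10, 0]],
])

```text
time_s: 10.52
eef_pos: [537.6, -160.5, 129.9]
eef_rot: [3.119, 0.37, 0.005]
wrist_force: [-0.2, 1.2, -0.7]
grip_width: 0.285
```

```bash
python3 s.py
```

```text
t 10.52 pos [ 537.59 -160.5   129.91] yaw 13.54 z [ 0.003 -0.001 -1.   ] F [-0.2  1.2 -0.7] w 0.285 q [-0.43  0.6   1.64  0.    0.9  -0.66]
```

Lower, release, rise.

>>> move_arm([
  [[0, 0, 0, -10, 0], [0, 0, 0, -18, 0], [0, 0, 0, -22.5, 0], [0, 0, 0, -22.5, 0], [0, 0, 0, -22.5, 0], [0.5, 0, 0, -22.5, 0], [0.5, 0, 0, -22.5, 0], [0.5, 0, 0, -22.5, 0], [0.5, 0, 0, -15, 0], [0.6, 0, 0, 20, 0], [0.6, 0, 0, 55, 0], [0.6, 0, 0, 70, 0]],
])

```text
time_s: 11.52
eef_pos: [538.9, -161.1, 204.7]
eef_rot: [3.115, 0.37, 0.013]
wrist_force: [0.9, -0.8, 0.0]
grip_width: 0.6
```

```bash
python3 s.py
```

```text
t 11.52 pos [ 538.95 -161.05  204.71] yaw 13.54 z [ 0.009 -0.003 -1.   ] F [ 0.9 -0.8  0. ] w 0.6 q [-0.43  0.5   1.57  0.    1.07 -0.66]
```

>>> move_arm([
  [[0.6, -5, 30, 0, 0], [0.6, -12, 70, 0, 0], [0.6, -18, 110, 0, 0], [0.6, -25, 150, 0, 0], [0.6, -32, 190, 0, 0], [0.6, -38, 230, 0, 0], [0.6, -45, 270, 0, 0], [0.6, -52, 310, 0, 0], [0.6, -58, 350, 0, 0], [0.6, -65, 390, 0, 0], [0.6, -70, 420, 0, 0], [0.6, -71.6, 432, 0, 0]],
])

```text
time_s: 12.52
eef_pos: [466.2, 274.7, 205.5]
eef_rot: [3.116, 0.376, 0.015]
wrist_force: [-0.4, -0.6, -0.5]
grip_width: 0.604
```

```bash
cat > st.py <<'E'
from m import *
d=look('top');P=cloud(d)
for b in((480,590,-370,-115),(400,500,140,400)):
    for r in comps(P,50,75,b,15): print('cap',r[0],r[1],r[2],'true~',(r[4]+[3,2.6]).round(1),r[5])
E
python3 s.py; python3 st.py
```

```text
t 12.52 pos [466.2  274.65 205.49] yaw 13.74 z [ 0.01  -0.002 -1.   ] F [-0.4 -0.6 -0.5] w 0.604 q [ 0.39  0.47  1.62 -0.01  1.04  0.16]
cap [333.1 213.9] 86 [ 535.5 -157.6   59.7] true~ [ 538.9 -155.5] [25.  24.8]
cap [165.3 235.6] 87 [463.8 268.1  60.8] true~ [467.6 271.4] [25.4 24.2]
```

>>> move_arm([
  [[0.6, 1.2, -3.5, -30, 0], [0.6, 1.2, -3.5, -40, 0], [0.6, 1.2, -3.5, -40, 0], [0.6, 1.2, -3.5, -40, 0]],
])

```text
time_s: 12.9
eef_pos: [467.7, 270.2, 165.2]
eef_rot: [3.116, 0.374, 0.013]
wrist_force: [0.6, 0.3, 0.2]
grip_width: 0.604
```

```bash
python3 s.py
```

```text
t 12.9 pos [467.7  270.23 165.25] yaw 13.69 z [ 0.008 -0.002 -1.   ] F [0.6 0.3 0.2] w 0.604 q [ 0.38  0.52  1.67 -0.01  0.95  0.15]
```

>>> move_arm([
  [[0.6, 0, 1, -30, 0], [0.6, 0, 1, -52, 0], [0.6, 0, 1, -58, 0], [0.6, 0, 1, -58, 0], [0.6, 0, 1, -58, 0], [0, 0, 1, -58, 0], [0, 0, 1, -58, 0], [0, 0, 1, -58, 0], [0, 0, 1, -58, 0], [0, 0, 1, -58, 0], [0, 0, 1, -58, 0]],
])

```text
time_s: 13.82
eef_pos: [468.4, 271.5, 108.9]
eef_rot: [3.116, 0.374, 0.017]
wrist_force: [-1.7, -0.7, 5.5]
grip_width: 0.283
```

```bash
python3 s.py
```

```text
t 13.82 pos [468.37 271.53 108.86] yaw 13.7 z [ 0.011 -0.002 -1.   ] F [-1.7 -0.7  5.5] w 0.283 q [ 0.39  0.6   1.71 -0.01  0.82  0.15]
```

>>> move_arm([
  [[0, 0, 0, 25, 0], [0, 0, 0, 55, 0], [0, 0, -10, 62, 0], [0, -2, -45, 62, 0], [0, -3, -85, 62, 0], [0, -4, -125, 62, 0], [0, -5, -165, 62, 0], [0, -6, -205, 62, 0], [0, -7, -245, 62, 0], [0, -8, -280, 62, 0], [0, -8.9, -297.7, 62, -0.2], [0, -8.9, -297.7, 62, -0.2]],
])

```text
time_s: 14.82
eef_pos: [459.3, -29.7, 171.0]
eef_rot: [3.117, 0.362, 0.018]
wrist_force: [0.0, 0.2, -1.2]
grip_width: 0.283
```

```bash
python3 s.py;python3 gp.py
```

```text
t 14.82 pos [459.26 -29.71 171.01] yaw 13.24 z [ 0.012 -0.003 -1.   ] F [ 0.   0.2 -1.2] w 0.283 q [-0.23  0.39  1.88  0.    0.86 -0.46]
TCP in gauge -63.05 -3.7 F 0.1 0.2 -1.2
```

>>> move_arm([
  [[0, 0, 3.5, -20, 0.3], [0, 0, 3.5, -45, 0.3], [0, 0, 3.5, -49, 0.3], [0, 0, 3.5, -49, 0.3], [0, 0, 3.5, -49, 0.3]],
])

```text
time_s: 15.23
eef_pos: [459.4, -25.8, 122.4]
eef_rot: [3.116, 0.371, 0.018]
wrist_force: [0.1, 0.1, -0.2]
grip_width: 0.286
```

```bash
python3 s.py;python3 gp.py
python3 - <<'E'
from h import *
d=look('side');I=d['pixels'][:,:,::-1][174:264,239:359]
cv2.imwrite('pics/s4.png',cv2.resize(I,(720,540),interpolation=2))
from scipy.optimize import least_squares
off=np.array([-2.2,-2.0]);t=np.radians(13.5);ex=np.array([np.cos(t),np.sin(t)]);ey=np.array([-ex[1],ex[0]]);G=np.array([519.7,-11.4])
P=cloud(d);c=np.array([460,-25.]);m=(np.hypot(P[...,0]-c[0],P[...,1]-c[1])<25)&(P[...,2]>53)&(P[...,2]<70);Q=P[m][:,:2]
a=least_squares(lambda p:np.hypot(*(Q-p).T)-13,c,loss='soft_l1').x;print(((a+off-G)@ex).round(1),((a+off-G)@ey).round(1),'1st had 0.1 at TCP y+4.4=1.1')
E
```

```text
t 15.23 pos [459.41 -25.82 122.45] yaw 13.59 z [ 0.012 -0.003 -1.   ] F [ 0.1  0.1 -0.2] w 0.286 q [-0.22  0.47  1.93  0.    0.73 -0.46]
TCP in gauge -61.99 0.05 F 0.1 0.0 -0.2
-62.3 -0.3 1st had 0.1 at TCP y+4.4=1.1
```

View pics/s4.png

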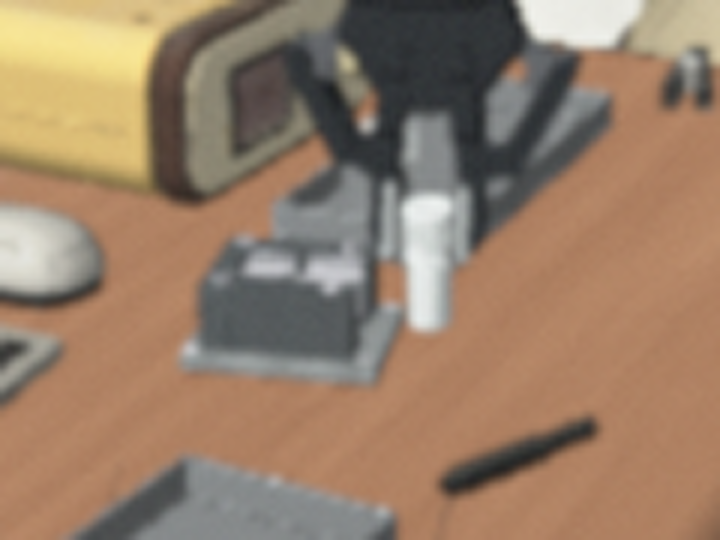

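>>> move_arm([
  [[0, 5, 0.6, 0, 0], [0, 13, 2.5, 0, 0], [0, 20, 4.2, 0, 0], [0, 24, 5.2, 0, 0], [0, 27, 5.9, 0, 0], [0, 30, 6.6, 0, 0], [0, 33, 7.3, 0, 0], [0, 36, 8.0, 0, 0], [0, 36, 8.0, 0, 0]],
])

```text
time_s: 16.03
eef_pos: [496.3, -17.9, 122.9]
eef_rot: [3.115, 0.371, 0.02]
wrist_force: [0.0, 0.7, -0.8]
grip_width: 0.281
```

```bash
python3 gp.py
```

```text
TCP in gauge -24.27 -0.84 F 0.2 0.7 -0.8
```

Passed the mouth without force. On to the step.

>>> move_arm([
  [[0, 3, 0.9, 0, 0], [0, 6, 1.7, 0, 0], [0, 9, 2.5, 0, 0], [0, 12, 3.2, 0, 0], [0, 15, 4.0, 0, 0], [0, 17.5, 4.6, 0, 0], [0, 19.5, 5.0, 0, 0], [0, 19.5, 5.0, 0, 0]],
])

```text
time_s: 16.7
eef_pos: [516.2, -12.8, 122.9]
eef_rot: [3.115, 0.371, 0.021]
wrist_force: [0.8, -0.4, -0.7]
grip_width: 0.282
```

```bash
python3 gp.py
```

```text
TCP in gauge -3.73 -0.55 F 0.7 -0.6 -0.7
```

>>> move_arm([
  [[0, 1, 0.2, 0, 0], [0, 2, 0.5, 0, 0], [0, 3, 0.7, 0, 0], [0, 3.9, 0.9, 0, 0], [0, 3.9, 0.9, 0, 0]],
])

```text
time_s: 17.12
eef_pos: [518.6, -12.0, 122.5]
eef_rot: [3.115, 0.372, 0.014]
wrist_force: [-6.2, -1.8, 1.7]
grip_width: 0.283
```

```bash
python3 gp.py
```

```text
TCP in gauge -1.26 -0.35 F -6.4 -0.3 1.7
```

>>> move_arm([
  [[0, 1, 0.2, 0, 0], [0, 2, 0.5, 0, 0], [0, 2, 0.5, 0, 0]],
])

```text
time_s: 17.37
eef_pos: [519.1, -11.9, 122.4]
eef_rot: [3.115, 0.373, 0.007]
wrist_force: [-7.7, -3.5, 5.7]
grip_width: 0.285
```

```bash
python3 gp.py
```

```text
TCP in gauge -0.73 -0.32 F -8.3 -1.7 5.7
```

>>> move_arm([
  [[0, -3, -0.7, 0, 0], [0, -5, -1.2, 3, 0], [0, -5, -1.2, 25, 0], [0, -5, -1.2, 55, 0], [0, -2, -25, 62, 0], [0, 3, -62, 62, 0], [0, 7, -100, 62, 0], [0, 11, -138, 62, 0], [0, 15, -176, 62, 0], [0, 18.4, -208, 62, 0], [0, 18.4, -223.5, 62, 0], [0, 18.4, -223.5, 50, 0]],
])

```text
time_s: 18.37
eef_pos: [538.6, -239.6, 174.4]
eef_rot: [3.112, 0.366, 0.015]
wrist_force: [1.1, 0.1, -1.8]
grip_width: 0.282
```

```bash
python3 s.py
```

```text
t 18.37 pos [ 538.58 -239.64  174.42] yaw 13.43 z [ 0.011 -0.007 -1.   ] F [ 1.1  0.1 -1.8] w 0.282 q [-0.55  0.58  1.52 -0.    1.03 -0.78]
```

>>> move_arm([
  [[0, -1, 4, -25, 0], [0, -1, 4, -48, 0], [0, -1, 4, -60, 0], [0, -1, 4, -65, 0], [0, -1, 4, -65, 0], [0, -1, 4, -65, 0], [0.5, -1, 4, -65, 0], [0.5, -1, 4, -65, 0], [0.5, -1, 4, -65, 0], [0.5, -1, 4, -60, 0], [0.6, -1, 4, -30, 0], [0.6, -1, 4, 5, 0]],
])

```text
time_s: 19.37
eef_pos: [536.5, -235.0, 178.4]
eef_rot: [3.115, 0.367, 0.008]
wrist_force: [1.2, -0.2, 0.4]
grip_width: 0.601
```

```bash
python3 s.py
```

```text
t 19.37 pos [ 536.48 -234.96  178.37] yaw 13.43 z [ 0.006 -0.004 -1.   ] F [ 1.2 -0.2  0.4] w 0.601 q [-0.54  0.57  1.52 -0.    1.04 -0.78]
```

>>> move_arm([
  [[0.6, -2, 15, 25, 0], [0.6, -6, 50, 25, 0], [0.6, -11, 90, 25, 0], [0.6, -16, 130, 25, 0], [0.6, -20, 170, 25, 0], [0.6, -25, 210, 25, 0], [0.6, -30, 250, 25, 0], [0.6, -35, 290, 25, 0], [0.6, -40, 330, 25, 0], [0.6, -45, 370, 25, 0], [0.6, -50, 410, 25, 0], [0.6, -54, 450, 25, 0]],
])

```text
time_s: 20.37
eef_pos: [481.8, 217.0, 204.1]
eef_rot: [3.115, 0.367, 0.01]
wrist_force: [0.7, 0.3, -0.2]
grip_width: 0.605
```

```bash
python3 s.py; python3 st.py
```

```text
t 20.37 pos [481.82 217.02 204.09] yaw 13.43 z [ 0.007 -0.004 -1.   ] F [ 0.7  0.3 -0.2] w 0.605 q [ 0.28  0.45  1.66 -0.01  1.03  0.05]
cap [333.1 214. ] 87 [ 535.  -157.5   59.5] true~ [ 538.6 -155. ] [25.4 25.2]
cap [364.1 215.3] 84 [ 534.4 -237.    59.8] true~ [ 538.4 -235.7] [23.4 25.3]
cap [136.2 231.7] 31 [471.2 343.4  60.7] true~ [475.3 345.7] [ 9.5 23.3]
```

Two capsules stand in place (third cap partly hidden by the arm). On to the third.

>>> move_arm([
  [[0.6, -4, 35, -5, 0], [0.6, -8, 75, -20, 0], [0.6, -12, 110, -35, 0], [0.6, -14.4, 126.8, -40, 0], [0.6, -14.4, 126.8, -40, 0], [0.6, -14.4, 126.8, -40, 0]],
])

```text
time_s: 20.92
eef_pos: [466.0, 350.6, 164.1]
eef_rot: [3.117, 0.376, 0.011]
wrist_force: [1.0, 0.1, -0.6]
grip_width: 0.598
```

```bash
python3 s.py
```

```text
t 20.92 pos [466.   350.62 164.14] yaw 13.76 z [ 0.007 -0.001 -1.   ] F [ 1.   0.1 -0.6] w 0.598 q [ 0.52  0.58  1.54 -0.01  1.01  0.28]
```

>>> move_arm([
  [[0.6, 1.4, -6.8, -5, 0], [0.6, 1.4, -6.8, -10, 0], [0.6, 1.4, -6.8, -10, 0], [0.6, 1.4, -6.8, -10, 0]],
])

```text
time_s: 21.25
eef_pos: [467.8, 342.6, 154.1]
eef_rot: [3.117, 0.373, 0.01]
wrist_force: [-0.1, 0.5, 0.3]
grip_width: 0.597
```

```bash
python3 s.py
```

```text
t 21.25 pos [467.77 342.58 154.12] yaw 13.64 z [ 0.007 -0.001 -1.   ] F [-0.1  0.5  0.3] w 0.597 q [ 0.5   0.59  1.56 -0.01  0.98  0.27]
```

>>> move_arm([
  [[0.6, -0.3, 1.2, -20, 0], [0.6, -0.3, 1.2, -40, 0], [0.6, -0.3, 1.2, -46, 0], [0.6, -0.3, 1.2, -46, 0], [0.6, -0.3, 1.2, -46, 0], [0, -0.3, 1.2, -46, 0], [0, -0.3, 1.2, -46, 0], [0, -0.3, 1.2, -46, 0], [0, -0.3, 1.2, -46, 0], [0, -0.3, 1.2, -46, 0], [0, -0.3, 1.2, -46, 0]],
])

```text
time_s: 22.17
eef_pos: [468.0, 344.1, 109.5]
eef_rot: [3.118, 0.373, 0.013]
wrist_force: [-1.6, -0.8, 7.1]
grip_width: 0.287
```

```bash
python3 s.py
```

```text
t 22.17 pos [468.   344.13 109.49] yaw 13.65 z [ 0.009 -0.    -1.   ] F [-1.6 -0.8  7.1] w 0.287 q [ 0.5   0.65  1.6  -0.01  0.89  0.27]
```

>>> move_arm([
  [[0, 0, 0, 25, 0], [0, 0, 0, 55, 0], [0, 0, -25, 62, 0], [0, -1, -65, 62, 0], [0, -2, -105, 62, 0], [0, -3, -145, 62, 0], [0, -4, -185, 62, 0], [0, -5, -225, 62, 0], [0, -6, -265, 62, 0], [0, -7, -305, 62, 0], [0, -8, -345, 62, 0], [0, -8.5, -370.5, 62, 0]],
])

```text
time_s: 23.17
eef_pos: [459.2, -29.4, 171.9]
eef_rot: [3.118, 0.371, 0.015]
wrist_force: [-0.1, 0.3, -0.9]
grip_width: 0.282
```

>>> move_arm([
  [[0, 0, 0, 0, 0], [0, 0, 0, 0, 0], [0, 0, 0, 0, 0]],
])

```text
time_s: 23.42
eef_pos: [459.1, -29.2, 172.0]
eef_rot: [3.118, 0.37, 0.015]
wrist_force: [0.0, -0.4, -1.3]
grip_width: 0.283
```

```bash
python3 s.py;python3 gp.py
```

```text
t 23.42 pos [459.08 -29.17 171.99] yaw 13.53 z [ 0.009 -0.001 -1.   ] F [ 0.  -0.4 -1.3] w 0.283 q [-0.23  0.38  1.88  0.    0.86 -0.47]
TCP in gauge -63.09 -3.13 F -0.1 -0.4 -1.3
```

>>> move_arm([
  [[0, 0.4, 2.9, -20, 0], [0, 0.4, 2.9, -45, 0], [0, 0.4, 2.9, -49, 0], [0, 0.4, 2.9, -49, 0], [0, 0.4, 2.9, -49, 0]],
])

```text
time_s: 23.83
eef_pos: [459.7, -25.4, 123.4]
eef_rot: [3.118, 0.372, 0.014]
wrist_force: [0.3, -0.4, -0.8]
grip_width: 0.28
```

```bash
python3 s.py;python3 gp.py
python3 - <<'E'
from h import *
d=look('side');I=d['pixels'][:,:,::-1][174:264,239:359]
cv2.imwrite('pics/s5.png',cv2.resize(I,(720,540),interpolation=2))
from scipy.optimize import least_squares
off=np.array([-2.2,-2.0]);t=np.radians(13.5);ex=np.array([np.cos(t),np.sin(t)]);ey=np.array([-ex[1],ex[0]]);G=np.array([519.7,-11.4])
P=cloud(d);c=np.array([460,-25.]);m=(np.hypot(P[...,0]-c[0],P[...,1]-c[1])<25)&(P[...,2]>53)&(P[...,2]<70);Q=P[m][:,:2]
a=least_squares(lambda p:np.hypot(*(Q-p).T)-13,c,loss='soft_l1').x;print(((a+off-G)@ex).round(1),((a+off-G)@ey).round(1),'2nd had -0.3 at TCP 0.05, moved to -0.3')
E
```

```text
t 23.83 pos [459.73 -25.45 123.4 ] yaw 13.62 z [ 0.009 -0.    -1.   ] F [ 0.3 -0.4 -0.8] w 0.28 q [-0.22  0.47  1.93  0.    0.74 -0.46]
TCP in gauge -61.59 0.34 F 0.2 -0.4 -0.8
-62.3 -0.7 2nd had -0.3 at TCP 0.05, moved to -0.3
```

View pics/s5.png

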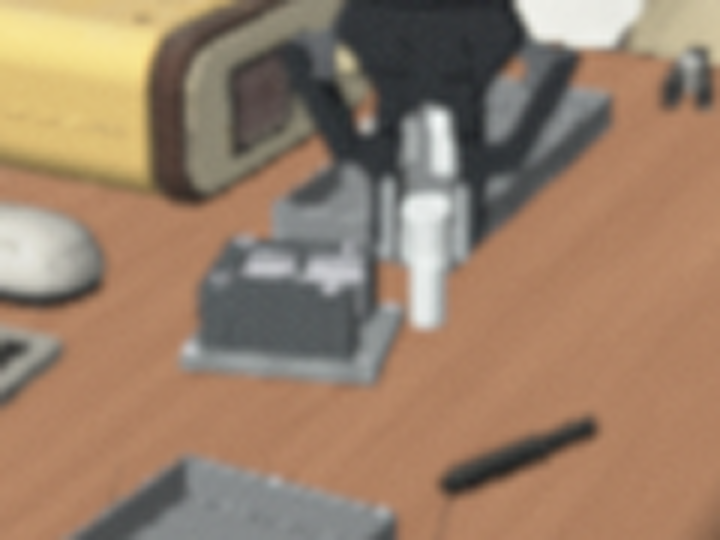

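>>> move_arm([
  [[0, 5, 0.8, 0, 0], [0, 13, 2.7, 0, 0], [0, 21, 4.6, 0, 0], [0, 28, 6.3, 0, 0], [0, 34, 7.7, 0, 0], [0, 40, 9.2, 0, 0], [0, 46, 10.6, 0, 0], [0, 51, 11.8, 0, 0], [0, 51, 11.8, 0, 0]],
])

```text
time_s: 24.63
eef_pos: [512.1, -13.8, 123.8]
eef_rot: [3.117, 0.372, 0.018]
wrist_force: [-0.2, -0.7, -1.5]
grip_width: 0.289
```

```bash
python3 gp.py
```

```text
TCP in gauge -7.95 -0.53 F -0.3 -0.7 -1.5
```

Now slowly past the step to x ≈ +16.

>>> move_arm([
  [[0, 3, 0.8, 0, 0], [0, 6, 1.5, 0, 0], [0, 8, 2.0, 0, 0], [0, 10, 2.5, 0, 0], [0, 12, 3.0, 0, 0], [0, 14, 3.5, 0, 0], [0, 14, 3.5, 0, 0]],
])

```text
time_s: 25.22
eef_pos: [526.5, -10.2, 123.9]
eef_rot: [3.117, 0.372, 0.018]
wrist_force: [0.0, 0.1, -1.0]
grip_width: 0.284
```

```bash
python3 gp.py
```

```text
TCP in gauge 6.87 -0.46 F 0.0 0.1 -1.0
```

>>> move_arm([
  [[0, 3, 0.7, 0, 0], [0, 6, 1.4, 0, 0], [0, 9, 2.1, 0, 0], [0, 10.5, 2.5, 0, 0], [0, 11.7, 2.8, 0, 0], [0, 12.6, 3.0, 0, 0], [0, 12.6, 3.0, 0, 0]],
])

```text
time_s: 25.8
eef_pos: [538.2, -7.3, 123.6]
eef_rot: [3.117, 0.372, 0.014]
wrist_force: [-3.7, -2.1, 1.8]
grip_width: 0.287
```

```bash
python3 gp.py
```

```text
TCP in gauge 18.94 -0.35 F -4.1 -1.2 1.8
```

>>> move_arm([
  [[0, -3, -0.7, 0, 0], [0, -4, -1, 3, 0], [0, -4, -1, 25, 0], [0, -4, -1, 55, 0], [0, -3, -30, 62, 0], [0, -2, -70, 62, 0], [0, -1, -110, 62, 0], [0, 0, -150, 62, 0], [0, 0, -190, 62, 0], [0, 0, -230, 62, 0], [0, 0, -270, 62, 0], [0, 0, -300, 62, 0]],
])

```text
time_s: 26.8
eef_pos: [537.9, -310.7, 186.0]
eef_rot: [3.116, 0.37, 0.017]
wrist_force: [1.3, 0.1, -0.6]
grip_width: 0.283
```

>>> move_arm([
  [[0, 0, 0, 0, 0], [0, 0, 0, 0, 0], [0, 0, 0, 0, 0]],
])

```text
time_s: 27.05
eef_pos: [537.8, -310.2, 186.0]
eef_rot: [3.117, 0.369, 0.017]
wrist_force: [-0.6, 0.7, -1.4]
grip_width: 0.284
```

```bash
python3 s.py
```

```text
t 27.05 pos [ 537.82 -310.2   185.98] yaw 13.51 z [ 0.011 -0.002 -1.   ] F [-0.6  0.7 -1.4] w 0.284 q [-0.65  0.62  1.41  0.01  1.11 -0.89]
```

>>> move_arm([
  [[0, 0, -4, -30, 0], [0, 0, -4, -58, 0], [0, 0, -4, -71, 0], [0, 0, -4, -76, 0], [0, 0, -4, -76, 0], [0, 0, -4, -76, 0], [0.5, 0, -4, -76, 0], [0.5, 0, -4, -76, 0], [0.5, 0, -4, -76, 0], [0.5, 0, -4, -70, 0], [0.6, 0, -4, -40, 0], [0.6, 0, -4, 0, 0]],
])

```text
time_s: 28.05
eef_pos: [536.4, -313.2, 183.9]
eef_rot: [-3.118, -0.369, -0.008]
wrist_force: [0.1, 0.4, 0.0]
grip_width: 0.6
```

>>> move_arm([
  [[0.6, -10, 30, 20, 0], [0.6, -30, 65, 40, 0], [0.6, -45, 105, 50, 0], [0.6, -60, 145, 50, 0], [0.6, -60, 185, 50, 0], [0.6, -60, 225, 50, 0], [0.6, -60, 265, 50, 0], [0.6, -60, 300, 50, 0], [0.6, -60, 330, 50, 0], [0.6, -60, 330, 50, 0]],
])

```text
time_s: 28.88
eef_pos: [475.8, 21.3, 234.6]
eef_rot: [-3.116, -0.375, -0.01]
wrist_force: [-0.5, 0.4, -0.2]
grip_width: 0.6
```

```bash
python3 s.py; python3 st.py; python3 -c "
from h import *
look('side');d=look('top');cv2.imwrite('pics/top9.png',cv2.resize(d['pixels'][140:290,100:470][:,:,::-1],(740,300)))"
```

```text
t 28.88 pos [475.81  21.34 234.63] yaw 13.74 z [ 0.006  0.004 -1.   ] F [-0.5  0.4 -0.2] w 0.6 q [-0.12  0.32  1.76  0.01  1.05 -0.36]
cap [333.2 214. ] 86 [ 535.2 -157.6   60.4] true~ [ 538.8 -155.3] [25.3 24.4]
cap [364.2 215.3] 84 [ 534.6 -237.2   60.5] true~ [ 537.  -235.6] [24.1 24.8]
cap [394.2 215.8] 90 [ 535.7 -314.4   60. ] true~ [ 539.3 -312.1] [24.5 24.7]
```

View pics/top9.png

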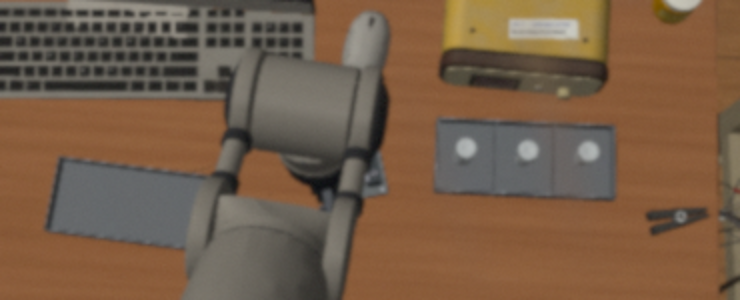

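All three capsules stand upright, one near the middle of each bay (caps at crop pixels (466,148), (527,150) and (588,151)). The start tray's visible part is empty and the gripper is clear at z = 235 mm.

```bash
python3 -c "
from h import *
print(env.hand_in())"
```

```text
the job is handed in; nothing more can be done
None
```

All three capsules have been gauged and stand in the sorting tray, and the job was handed in at about 29 s of the 72 s allowed. `hand_in()` reports no verdict, so the result is from my own checks.

| Order | Start position | Where it stopped (gauge x) | Wrist force at the stop | Size | Bay |
|---|---|---|---|---|---|
| 1 | right-hand (nearest the gauge) | −33 mm, in the mouth | about 8 N | 24 mm | left |
| 2 | middle | −1 mm, at the step | about 8 N | 20 mm | middle |
| 3 | left-hand (farthest) | +19 mm, at the end wall | about 4 N | 16 mm | right |

**Last checks:** the top camera showed the three caps at z ≈ 60 mm, each within about 5 mm of its bay's centre. The gripper was open, about 160 mm above the table and touching nothing. I did not measure the mouse, clamp or probe again at the end, but the arm never went near them and the clamp looked unmoved in the last picture.

**Disagreements:**
- **Cameras:** they differed by about 5 mm. I corrected both using the first capsule, after gripping it in two directions to centre it.
- **First capsule:** it was gripped about 4 mm off centre because the arm had not settled. I allowed for that on the way into the gauge.

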